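# Close the tile sample case

### The job

Close up the tile sample case: first, with the blue cover still standing open, push the upright yellow flap over until it lies flat over the tile samples, and only then push the blue cover over until it is fully shut, without letting it slam. Only push, on the outer faces of the flap and the cover, with the fingertips or the outside of the fingers: pinch or lift nothing and do not touch their grey inner faces. Leave the tile samples and the other things on the bench where they are.

Things in the scene. Friction and masses are not known exactly. Their poses are not given: they have to be found in the camera images.
- case: Tile sample case fixed to the bench: grey open-topped box 240 (its x) by 220 (its y) by 70 mm high, walls 8 mm. Origin at the centre of its underside, z up. A black insert with four cells holds four tile samples. Blue cover hinged along its +y rim, yellow flap along its -y side. A fixed black carrying handle stands out 27 mm from the -y wall at 35 mm height.
- cover (a joint): Angle (rad) of the blue cover: 0 shut flat on the rim, 1.57 upright; starts leaning outward (to the case's +y) at 1.7 to 2.0, stop at 2.05. Flat panel 240 mm wide, 220 mm from hinge to free edge, 10 mm thick. A stiff hinge holds it at any angle; moving it takes about 1 to 8 N at 160 mm from the hinge. It jams on the flap if the flap still stands.
- flap (a joint): Angle (rad) of the yellow flap: 0 folded flat over the tiles, 1.57 upright; starts at 1.35 to 1.6, stop at 1.65. Folds inward, free edge to the case's +y and down. 200 mm wide, 150 mm from hinge to free edge, 8 mm thick. Folded, its outer face is 58 mm above the bench, 12 mm below the rim. A stiff hinge holds it at any angle; moving it takes about 1 to 3 N at 120 mm from the hinge.
- cover_edge (a point): Middle of the cover's free edge, on its outer face.
- cover_hinge (a point): Middle of the cover's hinge line, which runs along the case's x axis, at case point (0, 110, 70) mm. The cover's inner face lies in the plane of the hinge, its outer (blue, two grey stripes) face 10 mm from that plane: on top when shut, towards the case's +y when upright.
- flap_edge (a point): Middle of the flap's free edge, on its outer face.
- flap_hinge (a point): Middle of the flap's hinge line, which runs along the case's x axis, at case point (0, -95, 50) mm. The flap's inner (grey) face lies in the plane of the hinge, its outer (yellow) face 8 mm from that plane: on top when folded, towards the case's -y when upright.
- chip_stack: Loose stack of small beige tile chips, 50 by 50 by 45 mm high, on the bench beyond the case (+x side). Origin at the centre of its underside. Leave alone.
- tape: Loose orange tape measure, 66 by 36 by 60 mm high, on the bench beyond the case (+x side). Origin at the centre of its underside. Leave alone.
- mallet: Loose rubber mallet, 260 mm long, lying to the right of the case (-y). Origin under it; x axis along it towards the head. Leave alone.
- mug: Loose white mug, 76 mm across, 90 mm high, to the left of the case (+y). Origin at the centre of its underside. Leave alone.
- tile_grey: Loose grey mosaic tile sample, 92 by 82 by 12 mm, lying in one of the four cells of the case, its top 36 mm above the bench. Origin at the centre of its underside. Stays in its cell.
- tile_beige: Loose beige mosaic tile sample, 92 by 82 by 12 mm, lying in one of the four cells of the case, its top 36 mm above the bench. Origin at the centre of its underside. Stays in its cell.
- tile_dark: Loose dark mosaic tile sample, 92 by 82 by 12 mm, lying in one of the four cells of the case, its top 36 mm above the bench. Origin at the centre of its underside. Stays in its cell.
- tile_white: Loose white mosaic tile sample, 92 by 82 by 12 mm, lying in one of the four cells of the case, its top 36 mm above the bench. Origin at the centre of its underside. Stays in its cell.

How it is judged:
By the outcome, as a careful person would: the job done as asked, in the order asked, and still so for the second after the job is handed in, with the robot touching nothing.
It also fails if it takes over 61 s, if anything falls off the work surface, if the arm or the gripper's body presses on something with over 40 N, if the wrist force passes 120 N, or if a joint passes its speed limit or range.

### The arm

A 6-joint arm with a two-finger parallel gripper is mounted at the origin on the work surface. World frame = base frame: x ahead of the robot, y to its left, z up, the work surface at z = 0. Lengths are in m, angles in rad, forces in N, time in s.
With the tool pointing down it reaches from about 0.3 to 0.825 m from the base axis. Payload 5.4 kg.
Tool frame: the origin (TCP) lies at the very end of the fingers, on their centre line; the grasp point (between the pads) lies 19 mm behind it; z points along the fingers, x is the direction in which the jaws open and shut, and the axes are right-handed (so a half turn about z gives the same grasp; the last joint's range is limited). The gripper opens to 92 mm and grips with 3 to 60 N. Pads are 20 mm wide; open, the fingers measure 128 mm over their backs; the gripper's body (75 mm by 189 mm) begins 69 mm behind the grasp point.
Start: joints at [0.977, 0.158, 1.597, -0, 1.386, -0.21], TCP at [0.215, 0.533, 0.215] pointing down, gripper open.
Joint ranges: [-2.91, 2.91], [-0.94, 2.29], [0.18, 2.7], [-1.29, 4.43], [0.17, 2.64], [-3, 3]. Speed limits (rad/s): [2.57, 2.57, 3.14, 3.14, 3.14, 3.14].

### API

Orientations are given as a rotation vector (axis times angle).
In Python, from workcell import bot gives the robot as it stands. Calls block until the motion is done:
- bot.goto(position, orientation): joint-space move of the TCP to a pose.
- bot.line_to(position, rot=None, max_speed=0.15): straight line of the TCP; rot=None keeps the orientation; max_speed is the mean speed in m/s.
- bot.set_joints(angles): joint-space move.
- bot.set_gripper(opening, newtons=None): opening from 0.0 (shut) to 1.0 (fully open); newtons is the grip in N (None keeps the last); returns when the fingers have stopped.
- bot.hold(seconds).
- bot.inverse_kinematics(position, orientation): joint angles nearest the present ones, or None.
- bot.read_camera(name): name is "scene" or "top"; returns a dict with "pixels" (400x640x3 uint8, blue, green, red), "fx", "fy", "cx", "cy" (pixels), "k1" (the pictures are not rectified: a ray, as slopes to the right and down, at radius r is drawn at 1 + k1 r^2 times it, then the intrinsics apply), "R" (3x3) and "t" (3): a world point X has camera coordinates R X + t. Camera axes: x right, y down, z forward; pixel columns grow to the right and rows downward; lengths in m; the calibration is good to about 2 mm. A picture is of the moment at which its call begins. There is no depth.
A pose or a line that the arm cannot do raises bot.MotionError and nothing moves.
- bot.job_done(): hands the job in, once; it reports no verdict.
Readings, each from a call of its own:
- bot.current_clock(): time.
- bot.current_joints(): joint angles.
- bot.current_joint_vel(): joint speeds.
- bot.current_effort(): joint torques, N m.
- bot.current_ee_pos(): TCP position.
- bot.current_tool_rot(): TCP orientation.
- bot.current_contact_force(): force on the tool from outside, world axes, zero at the start.
- bot.current_ft_torque(): the same for the moment, N m.
- bot.current_opening(): opening from 0.0 (shut) to 1.0 (fully open).
Only numpy, scipy, OpenCV 4.12 (cv2) and the standard library are available. Lean on these libraries where they do the work, as an engineer would, in place of code of your own. Each camera call takes 0.05 s, during which the arm holds its last target.

## Working session

There is one attempt and no reset: what is moved stays moved. The work goes in short steps, each a Python script; the robot and the scene stay as the last script left them, time stands still between calls to the robot, and variables do not carry over. Pictures are saved under pics/ and viewed, and the job is handed in when it is done.

```bash
ls; mkdir -p pics
python3 - <<'E'
from workcell import bot
import cv2,pickle
for n in("scene","top"):
    d=bot.read_camera(n); cv2.imwrite(f"pics/{n}0.png",d["pixels"]); pickle.dump(d,open(f"{n}0.pkl","wb"))
    print(n,d["fx"],d["fy"],d["cx"],d["cy"],d["k1"],d["R"],d["t"])
print(bot.current_clock(),bot.current_tool_rot(),bot.current_contact_force())
E
```

```text
pics
scene 449.20128286831175 449.20128286831175 311.6884016053818 194.33149823894473 -0.0055125449244736 [[ 0.58744     0.80899077 -0.02117038]
 [ 0.54401962 -0.41413083 -0.72975222]
 [-0.59913012  0.41716854 -0.68338387]] [-0.34805967 -0.24284044  1.96519228]
top 406.94385984562047 406.94385984562047 324.9828928074364 200.12256245934523 -0.04707599425475938 [[ 0.00370586 -0.99996623 -0.00733546]
 [-0.99482397 -0.00294171 -0.10157076]
 [ 0.10154575  0.0076739  -0.99480127]] [0.02489606 0.56003432 1.14402005]
0.1 [ 2.60381088e+00  1.75663249e+00 -2.48838701e-03] [0.12176128 0.33117271 0.67992621]
```

View pics/scene0.png

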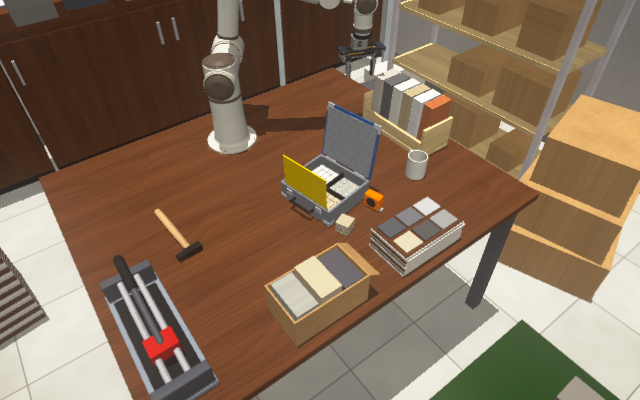

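View pics/top0.png

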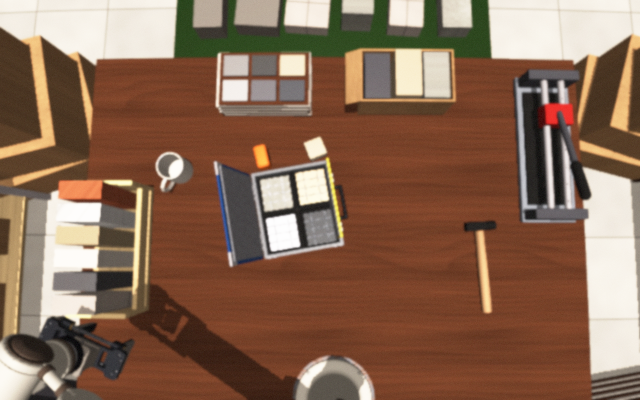

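Run:
```python
import cv2
a=cv2.imread("pics/top0.png")[135:275,205:355]; cv2.imwrite("pics/top0c.png",cv2.resize(a,None,fx=4,fy=4,interpolation=cv2.INTER_CUBIC))
a=cv2.imread("pics/scene0.png")[100:240,265:415]; cv2.imwrite("pics/scene0c.png",cv2.resize(a,None,fx=4,fy=4,interpolation=cv2.INTER_CUBIC))
```

```text
(no output)
```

View pics/top0c.png

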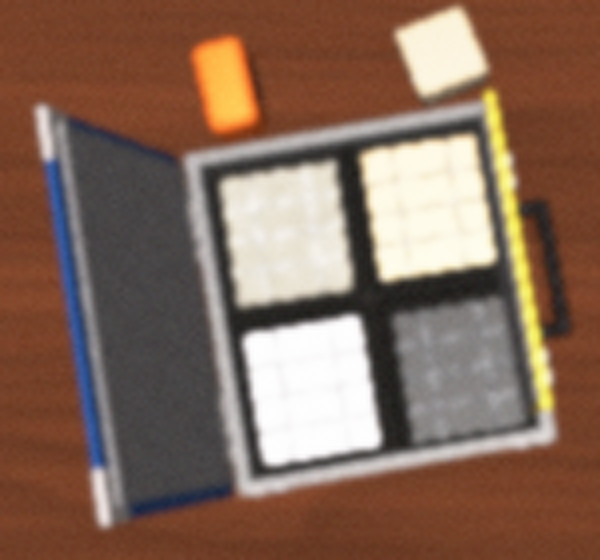

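View pics/scene0c.png

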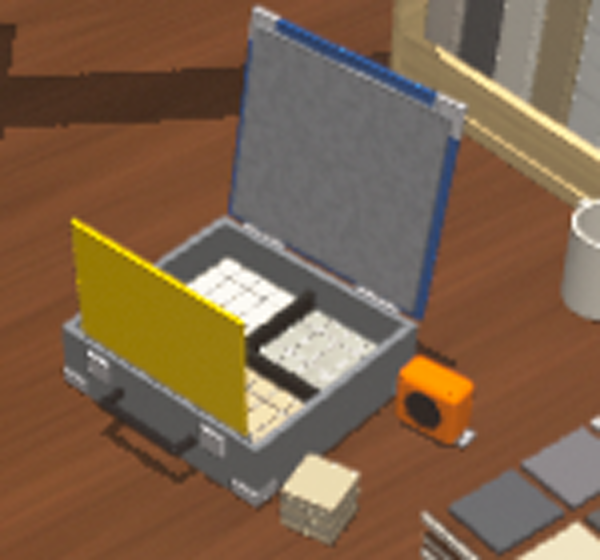

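```bash
cat > h.py <<'E'
import numpy as np,pickle,cv2
from scipy.optimize import least_squares
from scipy.spatial.transform import Rotation as Ro
def proj(d,X):
    c=np.asarray(d["R"])@np.asarray(X)+np.asarray(d["t"]); s=c[:2]/c[2]; s=s*(1+d["k1"]*(s@s))
    return np.array([d["fx"]*s[0]+d["cx"],d["fy"]*s[1]+d["cy"]])
def c2w(p,P):
    c,s=np.cos(p[2]),np.sin(p[2]); return np.array([p[0]+c*P[0]-s*P[1],p[1]+s*P[0]+c*P[1],P[2]])
# s: distance from hinge; o: offset to outer side
def cov(a,x,s,o): return np.array([x,.110-s*np.cos(a)+o*np.sin(a),.070+s*np.sin(a)+o*np.cos(a)])
def flp(a,x,s,o): return np.array([x,-.095+s*np.cos(a)-o*np.sin(a),.050+s*np.sin(a)+o*np.cos(a)])
E
cat > fit.py <<'E'
from h import *
T=pickle.load(open("top0.pkl","rb"));S=pickle.load(open("scene0.pkl","rb"))
R=lambda x,y:(lambda p:c2w(p,[x,y,.07])); C=lambda x,s,o:(lambda p:c2w(p,cov(p[3],x,s,o))); F=lambda x,s,o:(lambda p:c2w(p,flp(p[4],x,s,o)))
obs=[(T,R(.12,.11),185,155),(T,R(-.12,.11),243,493),(T,R(-.12,-.11),553,438),
(T,C(.12,.22,.01),38,103),(T,C(-.12,.22,.01),102,527),(T,C(.12,.22,0),63,112),(T,C(-.12,.22,0),128,518),
(T,F(.1,.15,.008),498,90),(T,F(-.1,.15,.008),552,410),(T,F(.1,.15,0),485,90),(T,F(-.1,.15,0),538,412),
(S,R(.12,.11),415,322),(S,R(-.12,-.11),65,325),(S,R(.12,-.11),250,447),(S,R(-.12,.11),228,218),
(S,C(-.12,.22,0),250,18),(S,C(.12,.22,0),460,138),(S,C(.12,.22,.01),466,105),
(S,F(-.1,.15,.008),72,222),(S,F(.1,.15,.008),243,325)]
def res(p):
    r=[]
    for d,f,u,v in obs:
        o=(205,135) if d is T else (265,100)
        r+=list(proj(d,f(p))-[(u+.5)/4-.5+o[0],(v+.5)/4-.5+o[1]])
    return np.array(r)
s=least_squares(res,[.45,.05,.15,1.8,1.5],loss="soft_l1")
print(s.x); print(np.round(res(s.x).reshape(-1,2),1)); np.save("p.npy",s.x)
for n,P in dict(cover_edge=cov(s.x[3],0,.22,.01),flap_edge=flp(s.x[4],0,.15,.008),origin=[0,0,0]).items(): print(n,c2w(s.x,P))
E
python3 fit.py
```

```text
[0.53190128 0.10484604 0.17713657 1.7142468  1.59858061]
[[ 0.2 -0. ]
 [-0.9  0.5]
 [ 0.5  0.4]
 [ 1.3  0.3]
 [ 1.  -0.9]
 [-0.8 -2.8]
 [-1.3  0.6]
 [-0.6  0.3]
 [ 0.2 -0.2]
 [-0.5  0.8]
 [ 0.4 -0.1]
 [ 1.   1.1]
 [-0.5  0.3]
 [ 1.7  1.5]
 [-0.4 -0.3]
 [-0.4 -1.8]
 [ 0.  -6.2]
 [ 0.3  1.1]
 [-0.3  0.1]
 [-0.4  0.3]]
cover_edge [0.50523195 0.25382606 0.2863107 ]
flap_edge [ 0.55078483 -0.0006411   0.19971986]
origin [0.53190128 0.10484604 0.        ]
```

```bash
sed -i '/C(.12,.22,0),460,138/s/(S,C(.12,.22,0),460,138),//; s/(T,C(.12,.22,0),63,112),//' fit.py; python3 fit.py
cat >> h.py <<'E'
def rotc(p,tilt,side,flip):
    # side +1: tool z leans to case +y (flap push); -1: to case -y (cover push)
    c,s=np.cos(p[2]),np.sin(p[2]); X=np.array([c,s,0]);Y=np.array([-s,c,0]);Z=np.array([0,0,1.])
    z=-np.cos(tilt)*Z+side*np.sin(tilt)*Y; x=(-X if flip else X)
    return Ro.from_matrix(np.c_[x,np.cross(z,x),z]).as_rotvec()
def tcp(p,kind,a,s,tilt,pen=0.,x=0.):
    # TCP such that the fingertip corner touches the outer face
    th,f=(.010,cov) if kind=="cover" else (.008,flp)
    out=f(a,x,s,1)-f(a,x,s,0)
    sd=1 if kind=="flap" else -1
    e=np.array([0,np.cos(tilt),sd*np.sin(tilt)])
    return c2w(p,f(a,x,s,th)+out*(.010*abs(e@out)-pen))
E
python3 - <<'E'
from h import *; from workcell import bot
p=np.load("p.npy")
for k,s,sd,a0 in(("flap",.12,1,1.62),("cover",.18,-1,1.75)):
  for t in(.25,.45):
    for fl in(0,1):
      print(k,t,fl)
      for a in(a0,a0/2,0):
        pos=tcp(p,k,a,s,t); q=bot.inverse_kinematics(pos,rotc(p,t,sd,fl)); print(np.round(pos,3),None if q is None else np.round(q,2))
for P,r in(([.3,.35,.45],0),([.3,-.1,.45],0)):
  for fl in (0,1): print(bot.inverse_kinematics(P,rotc(p,.25,1,fl)))
print(bot.current_clock())
E
```

```text
[0.53207331 0.10499227 0.17743403 1.71879899 1.59939703]
[[ 0.1 -0.1]
 [-0.9  0.4]
 [ 0.5  0.3]
 [ 0.8  0.3]
 [ 0.5 -0.9]
 [-1.7  0.7]
 [-0.6  0.2]
 [ 0.2 -0.2]
 [-0.5  0.8]
 [ 0.4 -0.2]
 [ 1.1  1.1]
 [-0.5  0.4]
 [ 1.7  1.5]
 [-0.3 -0.3]
 [-0.1 -1.9]
 [ 0.5  1. ]
 [-0.3  0.1]
 [-0.3  0.3]]
cover_edge [0.50518594 0.25493315 0.28612024]
flap_edge [ 0.55100981 -0.00060956  0.19970988]
origin [0.53207331 0.10499227 0.        ]
flap 0.25 0
[ 0.553 -0.012  0.169] [-0.37  0.2   1.66  0.22  1.42 -0.59]
[0.536 0.083 0.146] [-0.21  0.17  1.75  0.24  1.33 -0.46]
[0.528 0.13  0.06 ] [-0.13  0.27  1.82  0.26  1.15 -0.42]
flap 0.25 1
[ 0.553 -0.012  0.169] [-0.37  0.2   1.66  0.22  1.42  2.55]
[0.536 0.083 0.146] [-0.21  0.17  1.75  0.24  1.33  2.68]
[0.528 0.13  0.06 ] [-0.13  0.27  1.82  0.26  1.15  2.72]
flap 0.45 0
[ 0.553 -0.011  0.169] [-0.46  0.28  1.61  0.36  1.53 -0.7 ]
[0.536 0.085 0.145] [-0.31  0.23  1.73  0.4   1.42 -0.59]
[0.528 0.13  0.062] [-0.23  0.32  1.8   0.43  1.24 -0.6 ]
flap 0.45 1
[ 0.553 -0.011  0.169] [-0.46  0.28  1.61  0.36  1.53  2.44]
[0.536 0.085 0.145] [-0.31  0.23
[... 365 characters left out ...]
e
[0.544 0.036 0.082] None
cover 0.45 0
[0.504 0.264 0.244] [ 0.51  0.29  1.45 -0.42  1.56  0.37]
[0.531 0.11  0.217] [ 0.24  0.15  1.66 -0.46  1.38  0.17]
[0.544 0.036 0.084] [ 0.1   0.28  1.8  -0.51  1.08  0.17]
cover 0.45 1
[0.504 0.264 0.244] [ 0.51  0.29  1.45 -0.42  1.56 -2.77]
[0.531 0.11  0.217] [ 0.24  0.15  1.66 -0.46  1.38 -2.98]
[0.544 0.036 0.084] [ 0.1   0.28  1.8  -0.51  1.08 -2.97]
[ 0.41999386 -0.30253558  1.59668199  0.24803941  1.77979389  0.30252355]
[ 0.41999386 -0.30253558  1.59668199  0.24803941  1.77979389 -2.83906911]
[-0.85502706 -0.44887985  1.70247852  0.14739826  2.09904823 -0.97156164]
[-0.85502706 -0.44887985  1.70247852  0.14739826  2.09904823  2.17003102]
0.1
```

Run:
```python
from h import *; from workcell import bot
p=np.load("p.npy"); t=.3
bot.set_gripper(0.0)
print(bot.current_clock(),bot.current_opening())
bot.line_to([.215,.533,.44],max_speed=.25)
r=rotc(p,t,1,0)
bot.goto([.47,-.14,.42],r); print(bot.current_clock())
pre=tcp(p,"flap",1.62,.12,t,pen=-.05)
bot.line_to(pre,max_speed=.2)
print(bot.current_clock(),pre,bot.current_ee_pos(),bot.current_contact_force())
for n in("scene","top"): cv2.imwrite(f"pics/{n}1.png",bot.read_camera(n)["pixels"])
a=cv2.imread("pics/top1.png")[100:280,200:400]; b=cv2.imread("pics/scene1.png")[70:250,220:420]
cv2.imwrite("pics/c1.png",cv2.resize(np.hstack([a,b]),None,fx=2,fy=2))
```

```text
1.45 0.00335689906884575
5.0667
6.625 [ 0.5618156  -0.06086942  0.16652566] [ 0.56233387 -0.06139867  0.16766663] [ 0.19114164  0.10993571 -0.11584557]
```

View pics/c1.png

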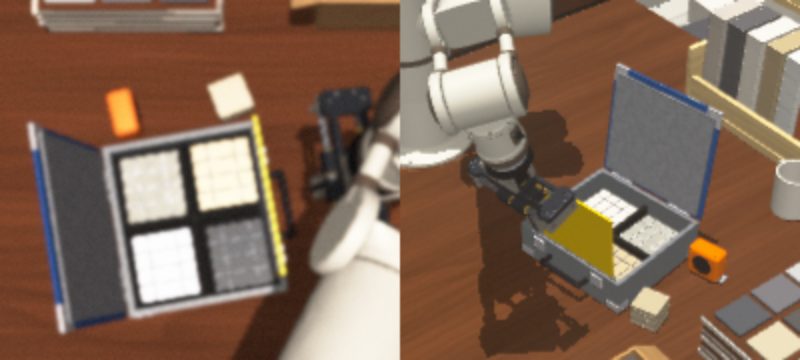

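Run:
```python
from h import *; from workcell import bot
p=np.load("p.npy"); t=.3
f0=np.array(bot.current_contact_force())
A=[1.62]+list(np.linspace(1.5,0.1,9))
for a in A:
    bot.line_to(tcp(p,"flap",a,.12,t),max_speed=.06)
    f=np.array(bot.current_contact_force())-f0
    print(round(a,2),round(bot.current_clock(),1),np.round(f,1),np.round(np.array(bot.current_ee_pos())-tcp(p,"flap",a,.12,t),4))
    if np.linalg.norm(f)>15: print("STOP");break
for n in("scene","top"): cv2.imwrite(f"pics/{n}2.png",bot.read_camera(n)["pixels"])
a=cv2.imread("pics/top2.png")[100:280,200:400]; b=cv2.imread("pics/scene2.png")[70:250,220:420]
cv2.imwrite("pics/c2.png",cv2.resize(np.hstack([a,b]),None,fx=2,fy=2))
```

```text
1.62 7.7 [-1.   0.9 -0. ] [ 0.0001 -0.0003  0.    ]
1.5 8.1 [-0.3  0.1 -0.2] [-0.0001  0.0006  0.0001]
1.32 8.6 [-0.8  0.2  1.2] [-0.0002  0.0007  0.0001]
1.15 9.1 [-1.4 -0.6 -0.2] [-0.0002  0.0006 -0.    ]
0.98 9.7 [-1.2  0.  -0.4] [-0.0003  0.0005 -0.0001]
0.8 10.2 [-0.9  0.5 -0.2] [-0.0003  0.0005 -0.0002]
0.62 10.7 [-0.6  0.2  0.3] [-0.0004  0.0004 -0.0003]
0.45 11.2 [-1.2  0.5  0.2] [-0.0004  0.0003 -0.0004]
0.28 11.8 [-0.4  0.2  0.1] [-0.0004  0.0002 -0.0004]
0.1 12.2 [-0.8 -0.2  0.2] [-0.0005  0.0002 -0.0005]
```

View pics/c2.png

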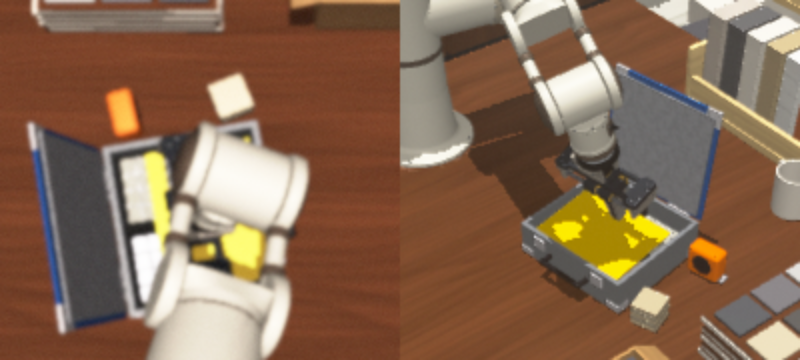

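Run:
```python
from h import *; from workcell import bot
p=np.load("p.npy"); t=.3
f0=np.array([0,0,0])
base=tcp(p,"flap",0,.12,t)
for dz in (.006,.003,.0015,0,-.0015,-.003,-.0045,-.006,-.0075):
    bot.line_to(base+[0,0,dz],max_speed=.03); 
    f=np.array(bot.current_contact_force())
    print(dz,round(bot.current_clock(),1),np.round(f,1),round(bot.current_ee_pos()[2]-base[2],4))
    if f[2]>7: break
bot.hold(.2); print(bot.current_contact_force())
bot.line_to(base+[0,0,.03],max_speed=.1)
bot.line_to(c2w(p,[-.02,-.1,.36]),max_speed=.25)
print(bot.current_clock(),bot.current_joints())
for n in("scene","top"): d=bot.read_camera(n);pickle.dump(d,open(f"{n}3.pkl","wb"));cv2.imwrite(f"pics/{n}3.png",d["pixels"])
a=cv2.imread("pics/top3.png")[100:280,200:400]; b=cv2.imread("pics/scene3.png")[70:250,220:420]
cv2.imwrite("pics/c3.png",cv2.resize(np.hstack([a,b]),None,fx=2,fy=2))
```

```text
0.006 12.7 [-0.3 -0.5 -0.2] 0.0058
0.003 12.9 [ 0.1 -1.1 -0.2] 0.0028
0.0015 13.2 [ 0.3 -0.   0.5] 0.0014
0 13.4 [-0.3  0.5  1.6] 0.0001
-0.0015 13.7 [-3.   0.5 10.8] -0.0004
[-3.56108361 -1.01004392  9.69193071]
15.675 [-0.38177215  0.05290755  1.45898277  0.25937056  1.78790024 -0.52331484]
```

View pics/c3.png

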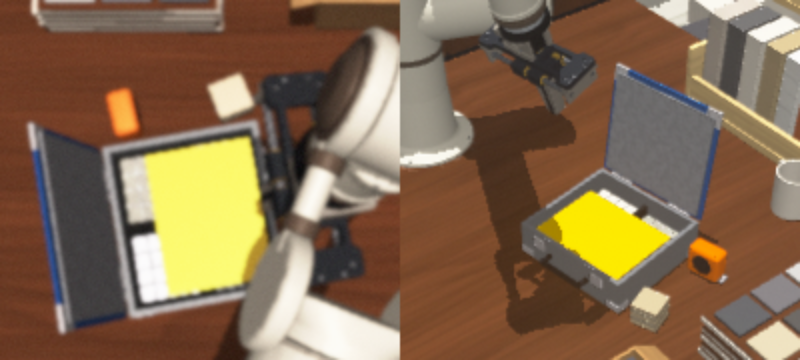

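Run:
```python
from h import *; from workcell import bot
p=np.load("p.npy"); t=.35; r=rotc(p,t,-1,0)
up=c2w(p,[-.04,-.1,.45]); q0=bot.inverse_kinematics(up,rotc(p,.3,1,0))
over=c2w(p,[-.03,.27,.43]); q1=bot.inverse_kinematics(over,r); print(q0,q1)
bot.line_to(up,max_speed=.25)
bot.goto(over,r); print(bot.current_clock())
pre=tcp(p,"cover",1.72,.18,t,pen=-.06)
bot.line_to(pre,max_speed=.2)
print(bot.current_clock(),pre,bot.current_ee_pos(),bot.current_contact_force())
for n in("scene","top"): cv2.imwrite(f"pics/{n}4.png",bot.read_camera(n)["pixels"])
a=cv2.imread("pics/top4.png")[100:280,150:350]; b=cv2.imread("pics/scene4.png")[70:250,250:450]
cv2.imwrite("pics/c4.png",cv2.resize(np.hstack([a,b]),None,fx=2,fy=2))
```

```text
[-0.40262759  0.01525192  1.32136956  0.27041903  1.95975313 -0.49645426] [ 0.64065648  0.30394621  1.04720917 -0.3342168   1.93286226  0.366307  ]
17.7167
18.8833 [0.49400665 0.31727585 0.23613797] [0.4946531  0.3176834  0.23772123] [ 0.06169521 -0.13867367  0.29826758]
```

View pics/c4.png

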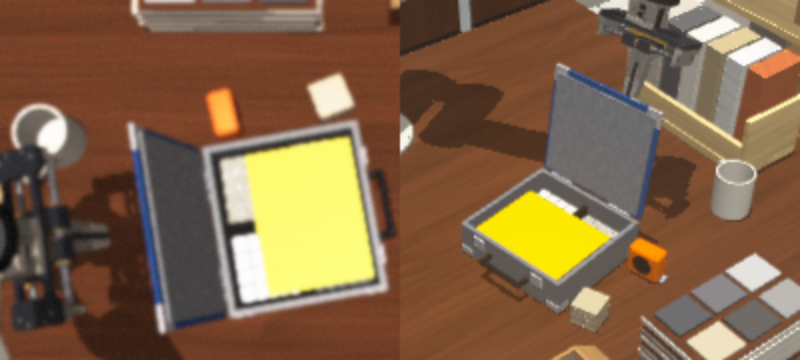

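Run:
```python
from h import *; from workcell import bot
p=np.load("p.npy"); t=.35
f0=np.array(bot.current_contact_force())
for a in list(np.linspace(1.72,.2,13))+[.15,.1,.07,.05]:
    X=tcp(p,"cover",a,.18,t)
    bot.line_to(X,max_speed=.06 if a>.3 else .04)
    f=np.array(bot.current_contact_force())-f0
    print(round(a,2),round(bot.current_clock(),1),np.round(f,1),np.round(np.array(bot.current_ee_pos())-X,4))
    if np.linalg.norm(f)>18: print("STOP");break
for n in("scene","top"): cv2.imwrite(f"pics/{n}5.png",bot.read_camera(n)["pixels"])
a=cv2.imread("pics/top5.png")[100:280,200:400]; b=cv2.imread("pics/scene5.png")[70:250,220:420]
cv2.imwrite("pics/c5.png",cv2.resize(np.hstack([a,b]),None,fx=2,fy=2))
```

```text
1.72 20.1 [0.7 1.6 1.6] [0.     0.0004 0.0001]
1.59 20.7 [ 0.7 -1.1  0.1] [-0.0001 -0.0006 -0.0001]
1.47 21.2 [ 0.7 -0.6  1.3] [ 0.0002 -0.001   0.0003]
1.34 21.8 [-0.2 -2.   1.2] [ 0.0001 -0.0009  0.0001]
1.21 22.3 [ 0.7 -1.9 -0. ] [ 0.     -0.0008  0.    ]
1.09 22.8 [ 0.6 -0.9  0.8] [-0.     -0.0007 -0.0001]
0.96 23.4 [ 0.7 -1.4  0.7] [-0.0001 -0.0006 -0.0002]
0.83 23.9 [ 0.8 -1.1  1. ] [-0.0002 -0.0005 -0.0003]
0.71 24.5 [ 0.9 -1.4  0.7] [-0.0002 -0.0004 -0.0003]
0.58 25.0 [-0.4 -1.7  1.2] [-0.0003 -0.0003 -0.0004]
0.45 25.6 [ 0.2 -1.6  0.5] [-0.0004 -0.0002 -0.0005]
0.33 26.1 [-0.1 -1.6  0.5] [-0.0004 -0.0002 -0.0006]
0.2 26.8 [ 0.7 -2.1  0.9] [-0.0003 -0.     -0.0003]
0.15 27.2 [ 0.8 -1.6  0.9] [-0.0003 -0.0001 -0.0004]
0.1 27.6 [-0.2 -0.8 -0.6] [-0.0003 -0.0001 -0.0005]
0.07 27.8 [-0.6 -1.8  0.6] [-0.0002 -0.0001 -0.0004]
0.05 28.1 [ 1.1 -1.2  0.2] [-0.0001 -0.     -0.0002]
```

View pics/c5.png

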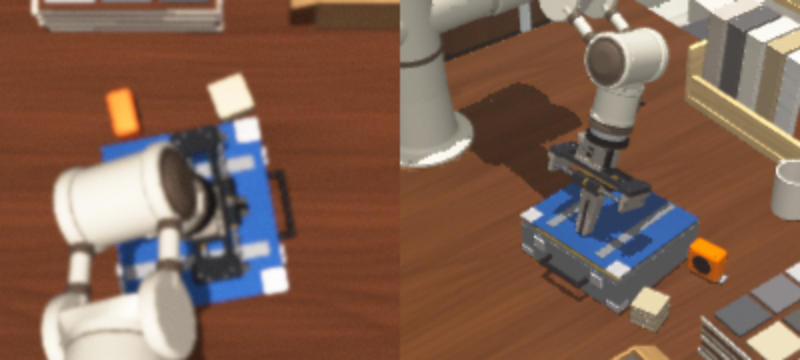

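Run:
```python
from h import *; from workcell import bot
p=np.load("p.npy"); t=.35
base=tcp(p,"cover",0,.18,t)
for dz in (.006,.004,.002,.001,0,-.001,-.002,-.003,-.004,-.005):
    bot.line_to(base+[0,0,dz],max_speed=.02)
    f=np.array(bot.current_contact_force())
    print(dz,round(bot.current_clock(),1),np.round(f,1),round(bot.current_ee_pos()[2]-base[2],4))
    if f[2]>13: break
bot.hold(.3); print(bot.current_contact_force(),bot.current_ee_pos()-base)
bot.line_to(base+[0,0,.04],max_speed=.1)
bot.line_to(c2w(p,[-.1,.3,.35]),max_speed=.25)
bot.goto([.215,.533,.4],[2.60381088e+00,1.75663249e+00,-2.48838701e-03])
print(bot.current_clock())
for n in("scene","top"): d=bot.read_camera(n);pickle.dump(d,open(f"{n}6.pkl","wb"));cv2.imwrite(f"pics/{n}6.png",d["pixels"])
a=cv2.imread("pics/top6.png")[130:280,190:360]; b=cv2.imread("pics/scene6.png")[110:260,260:430]
cv2.imwrite("pics/c6.png",cv2.resize(np.hstack([a,b]),(800,353),interpolation=cv2.INTER_CUBIC))
```

```text
0.006 28.5 [ 0.7 -0.6 -0.4] 0.0059
0.004 28.7 [ 1.  -0.  -0.5] 0.0039
0.002 29.0 [-0.7  0.3 -0.7] 0.0018
0.001 29.2 [ 0.5 -0.5 -0.6] 0.0009
0 29.5 [-0.8 -1.1  0.1] 0.0001
-0.001 29.7 [-3.   0.1  5.2] -0.0003
-0.002 30.0 [-4.2  1.  10.9] -0.0005
-0.003 30.2 [-8.6  2.1 16.4] -0.0006
[-8.41811874  1.68700988 15.67351511] [ 0.00025059 -0.00016596 -0.00060437]
33.9333
```

View pics/c6.png

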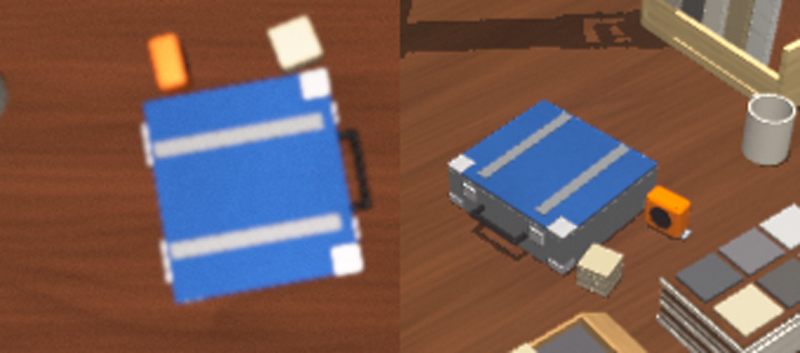

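View pics/top6.png

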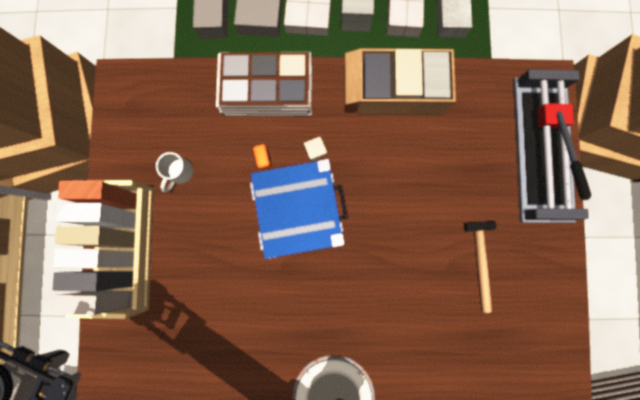

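The cover lies flat on the rim with no gap visible. The mug (172,168), mallet (482,265), tape (261,156) and chips (315,148) are where they started.

```bash
python3 -c "
from workcell import bot
bot.job_done(); print(bot.current_clock())"
```

```text
the job is handed in; nothing more can be done
the job is handed in; nothing more can be done
```

The tile sample case is shut and the job is handed in; the last clock reading, just before hand-in, was 34 s of the 61 s allowed. I worked with the gripper closed and pushed only on the outer faces, the yellow flap first and the blue cover second.

- **Flap:** with the cover still standing open, I pushed it over at about 0.06 m/s. It met its stop within about 0.5 mm of the expected height, at about 10 N, and the picture before I moved the cover showed it flat.
- **Cover:** I pushed it over at 0.06 m/s, slowing to 0.02 m/s for the last stretch so it would not slam. It met its stop within about 0.6 mm of the shut height, and I pressed it with about 16 N before backing off.
- **Last pictures:** the cover lies flat on the rim with the arm clear of it. The mug, mallet, tape measure and chip stack are where they started. The tile samples are hidden under the cover, but the last picture before closing showed nothing out of place.

No check failed. The only disagreement was in the first position fit from the images: I dropped two cover-corner readings as misread. The other points agreed within about 2 pixels, and both contact heights matched the fit.

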